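# Load the cut-off jig: flip the stop down, tip the board flat, push it home

## Robot

A 7-joint arm with a two-finger parallel gripper is mounted at the origin on the work surface. World frame = base frame: x ahead of the robot, y to its left, z up, the work surface at z = 0. Lengths are in m, angles in rad, forces in N, time in s.
With the tool pointing down it reaches from about 0.425 to 0.95 m from the base axis. Payload 16.7 kg.
Tool frame: the origin (TCP) lies at the very end of the fingers, on their centre line; the grasp point (between the pads) lies arm.grasp_offset behind it (arm.grasp_offset is the distance from the TCP to the grasp point, in m); z points along the fingers, y is the line along which they close (so a half turn about z gives the same grasp; the last joint's range is limited). The gripper opens to 94 mm and grips with 3 to 60 N. Pads are 16 mm wide; open, the fingers measure 119 mm over their backs; the gripper's body (75 mm by 177 mm) begins 78 mm behind the grasp point.
Start: joints at [-1.286, 0.426, 0.074, 1.606, -0.034, 1.111, -0.067], TCP at [0.284, 0.612, 0.205] pointing down, gripper open.
Joint ranges: [-2.85, 2.85], [-0.5, 2.14], [-1.23, 1.37], [0.21, 2.46], [-1.02, 4.16], [0.16, 2.05], [-2.73, 2.73]. Speed limits (rad/s): [1.89, 1.89, 2.39, 2.39, 3.01, 3.01, 3.01].

## Interface

Orientations are given as [roll, pitch, yaw] about the fixed x, y, z axes, in that order (R = Rz(yaw) Ry(pitch) Rx(roll)).
In Python, from plant import arm gives the robot as it stands.
- The arm moves only by the shell command python3 -m inch 'ROWS'. ROWS is JSON, a list of rows, each a list of 7 numbers: the opening in per cent of the stroke, from 0 (shut) to 100 (fully open), then the shift along the tool's x, y, z in cm, then the turn, a rotation vector about the tool's x, y, z in rad. A call has 1 to 10 rows; each row shifts and turns the commanded pose from where the row before left it, along the tool's axes as they then stand; what a row does not reach is not made up. A row lasts 1/8 s, in which the tool goes at most 62.5 mm and 10.7 degrees, less where a joint would pass 70% of its speed; a pose out of reach is approached as far as the arm can. A call is refused whole if a number of a shift passes 6.25 or a number of a turn 0.188, either way. A call with a gripper value outside its range is refused whole. The fingers move at their own pace and stop on an object; the grip force is fixed at half the most. Time passes only in rows, so rows that do not move let the fingers close. It gives the time, the measured TCP pose, the force, the opening and the grip force at its end, in the units of the state.
- arm.get_state(): the state, without advancing time (a new reading comes with each control period).
- arm.grab_frame(name): name is "scene" or "side" or "wrist"; returns a dict with "pixels" (420x560x3 uint8, red, green, blue), "range_z" (420x560 float32, m along the optical axis (not along the pixel's ray), 0 where there is no reading), "K" (3x3 intrinsics, pixels), "rvec" (rotation vector, rad) and "tvec" (3), from world to camera coordinates, as OpenCV has them; the wrist camera has in their place "T_tool_cam" (4x4, takes a point from camera to tool coordinates, whose origin is the TCP and whose axes are the flange's). Camera axes: x right, y down, z forward; pixel columns grow to the right and rows downward; lengths in m; the calibration is good to about 2 mm. A picture is of the moment at which its call begins: read the wrist's pose just before it.
- arm.job_done(): hands the job in; it is judged then, once.
The state is a dict: "clock": time; "q": joint angles; "qd": joint speeds; "tau": joint torques, N m; "eef_pos": TCP position; "orientation": TCP orientation; "wrist_force": force on the tool from outside, world axes, zero at the start; "torque": the same for the moment, N m; "width": opening from 0.0 (shut) to 1.0 (fully open); "finger_force": force on a finger pad.
Only numpy, scipy, OpenCV 4.12 (cv2) and the standard library are available. Lean on these libraries where they do the work, as an engineer would, in place of code of your own. Each camera call takes 0.05 s, during which the arm holds its last target. There are 200 camera calls.

## Task

Get the board ready for sawing in the cut-off jig, only by pushing with the fingers: flip the red length stop down until it is fully home in front of the fence, tip the board over away from you so that it lies flat on the jig's base with its blue face up, and push it back snug against the fence with its left end up against the red stop. Do not pick up or carry the board, and leave everything else on the bench alone.

Things in the scene. Friction and masses are not known exactly. Their poses are not given: they have to be found in the camera images.
- jig: (All sizes in mm.) Cut-off jig, fixed to the bench. Plywood base 18 thick; aluminium fence 30 thick on it, top 78 above the bench. Origin at bench height below the middle of the fence's front face; x away from the robot into the fence, y left along it, z up. Fence face: plane x = 0, y -290 to 290. Base: x -240 (front edge) to 50, same length. 5 wide saw kerf through the fence at y = 20.
- stop: Dark steel carrier of the flip stop, fixed on top of the fence. Origin on the red arm's hinge axis at mid-width of the arm, 92 above the bench, 14 in front of the fence face; axes as the jig's. Carrier 50 wide, reaching 5 in front of the axis; black clamp knob behind: 26 across, centre 32 behind the axis, top 18 above it.
- stop_arm (a joint): Swing of the red arm (rad) about its hinge, which runs along the fence. 0 = home: hanging straight down before the fence, at its limit. Grows as it swings up: pi/2 level, pointing to the robot; pi straight up; 3.4 limit, leaning back over the fence. Friction (about 0.08 N m) holds it wherever it is left, so it must be pushed round all the way.
- stop_tip (a point): Middle of the red arm's tip, 68 from the hinge axis, 6 above the base when home. The arm is a straight bar with a white band near the tip, 16 wide along the fence (8 either side of the carrier's origin) and 20 thick (10 either side of the axis).
- board: Pine board 38 thick, 260 long, 89 wide, about 0.4 kg, one wide face blue. Starts on a narrow edge on the jig's base, roughly parallel to the fence, blue face to the robot, right of the stop. Origin mid-way along the edge it first stands on; x through the thickness (blue face -19, bare face 19, towards the fence), y along it to the left (ends -130, 130), z across the width, 0 to 89.
- board_mid (a point): Centre of the board's volume.
- board_left (a point): Left end of the board's first upper edge, mid-thickness: board frame (0, 130, 89). With the board tipped over towards the fence this edge faces the fence.
- board_right (a point): Right end of the same edge: board frame (0, -130, 89).
- pencil: Flat red carpenter's pencil, 175 x 14 x 8, lying at the left end of the jig's base. Origin under its middle. To be left alone.
- tape: Yellow and black tape measure, 70 x 38 x 66, on the bench left of the jig. Origin under its middle. To be left alone.
- square: Aluminium triangular rafter square, about 170 x 170, lip 20 high, lying on the bench right of the jig. Origin under the middle of its lip. To be left alone.
- glue: White glue bottle, 64 across, 185 high, on the bench left of the jig. Origin under its middle. To be left alone.
- jar: Amber screw jar with a steel lid, 72 across, 85 high, on the bench right of the jig. Origin under its middle. To be left alone.
- offcut: Bare pine offcut standing on end, 89 x 38 x 110 high, on the bench left of the jig. Origin under its middle. To be left alone.
- handsaw: Hand saw lying flat on the bench at the far right, about 500 long, dark wooden handle 22 thick. Origin under the back edge of its blade, mid-length. To be left alone.

How it is judged:
At the end, for the whole second after the job is handed in: The red stop is home (within 0.06 rad); the board lies flat on the base (within 0.06 rad), blue face up; both ends of its far edge are within 3 mm of the fence and its left end within 3 mm of the stop; it is at rest (value of joint stop_arm below 0.06 rad and angle between board's own x axis and vertical above 3.08 rad and x of each of board_left, board_right in the frame of jig above -0.003 m and z of each of board_left, board_right in the frame of jig below 0.042 m and y of board_left in the frame of stop between -0.011 and 0 m and linear speed of board below 0.01 m/s and angular speed of board below 0.05 rad/s); the robot touches nothing.
It fails at once if the board is lifted (its centre more than 80 mm above the bench; tipping alone raises it to about 66 mm) (height (world z) of board_mid above 0.08 m).
It fails at once if a thing to be left alone is moved by more than 25 mm (distance of any of pencil, tape, square, glue, jar, offcut, handsaw from where it was at the start of the episode above 0.025 m).
It also fails if it takes over 72 s, if anything falls off the work surface, if the arm or the gripper's body presses on something with over 40 N, if the wrist force passes 120 N, or if a joint passes its speed limit or range.

## Working session

There is one attempt and no reset: what is moved stays moved. The work goes in short steps, Python scripts to look and compute and a shell command to move; the robot and the scene stay as the last step left them, time stands still between calls to the robot, and variables do not carry over. Pictures are saved under pics/ and viewed, at most 10 in all, crops included, and the job is handed in when it is done.

```bash
mkdir -p pics; ls; cat > h.py <<'E'
import numpy as np, cv2
from plant import arm
def cam(n):
    s=arm.get_state(); f=arm.grab_frame(n)
    if n=="wrist":
        from scipy.spatial.transform import Rotation as R
        T=np.eye(4); T[:3,:3]=R.from_euler('xyz',s['orientation']).as_matrix(); T[:3,3]=s['eef_pos']
        f['C']=T@f['T_tool_cam']
    else:
        Rm=cv2.Rodrigues(np.array(f['rvec'],float))[0]; C=np.eye(4); C[:3,:3]=Rm.T; C[:3,3]=-Rm.T@np.array(f['tvec']).ravel(); f['C']=C
    z=f['range_z']; v,u=np.indices(z.shape); K=np.array(f['K'])
    p=np.stack([(u-K[0,2])/K[0,0]*z,(v-K[1,2])/K[1,1]*z,z],-1)
    f['P']=p@f['C'][:3,:3].T+f['C'][:3,3]; f['P'][z==0]=np.nan
    return f
def save(f,name): cv2.imwrite('pics/'+name,f['pixels'][:,:,::-1])
E
python3 - <<'E'
from h import *
print(arm.get_state(), arm.grasp_offset)
for n in("scene","side"):
    f=cam(n); save(f,n+'0.png'); np.savez(n+'0.npz',P=f['P'],px=f['pixels'],C=f['C'],K=f['K']); print(f['C'][:3,3])
E
```

```text
pics
{'clock': 0.0, 'q': array([-1.28651322,  0.4267409 ,  0.07387186,  1.60663125, -0.03408555,
        1.11077087, -0.06709158]), 'qd': array([-0.00090482,  0.00014918,  0.00053912, -0.00079662, -0.00049099,
       -0.00011864,  0.00060308]), 'tau': array([ 2.78221429e-03, -9.35773087e+01,  3.66856188e+00, -4.54220438e+01,
       -4.87240346e-02,  1.96586660e-02,  6.27568465e-05]), 'eef_pos': array([0.2835661 , 0.61205856, 0.20475961]), 'orientation': array([-3.14030751e+00,  1.18060903e-04,  2.70777297e+00]), 'wrist_force': array([-0.09452542,  0.11039021,  0.1512844 ]), 'torque': array([ 0.01019551,  0.01552724, -0.00217028]), 'finger_force': 0.0, 'width': 1.0001700982957706} 0.0188
[ 1.34780012 -0.30913155  1.12697741]
[-0.15654847 -0.84954455  0.77442091]
```

View pics/scene0.png

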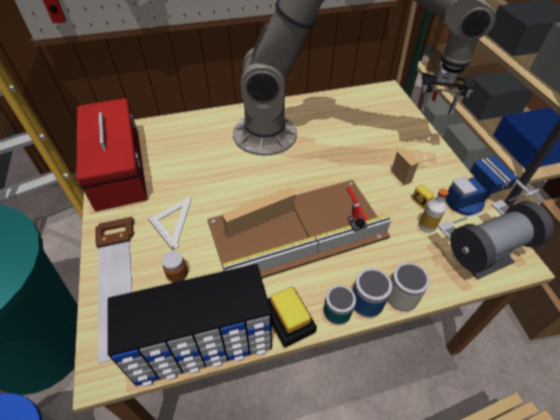

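View pics/side0.png

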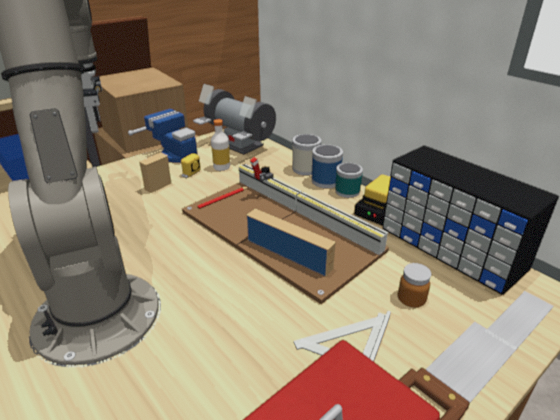

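The scene view shows the fence from (225,268) to (388,230), the stop near (358,215) and the board's top edge from (225,225) to (295,197). In the side view the blue face is at (248-330, 225-270), the stop arm is raised at (256,165), and the pencil is near (220,197).

```bash
python3 - <<'E'
from h import *
S=np.load('scene0.npz');D=np.load('side0.npz')
def rng(m,P): 
    q=P[m]; return len(q),q.min(0).round(3),q.max(0).round(3),q.mean(0).round(3)
for n,Q in(('scene',S),('side',D)):
    P=Q['P']; z=P[...,2]; hsv=cv2.cvtColor(Q['px'],cv2.COLOR_RGB2HSV); v,u=np.indices(z.shape)
    reg=((u>200)&(u<400)&(v>170)&(v<285)) if n=='scene' else ((u>180)&(u<390)&(v>150)&(v<295))
    def rect(m,t):
        q=P[m&reg][:,:2].astype(np.float32)
        if len(q)>20:
            c=np.median(q,0); q=q[np.linalg.norm(q-c,axis=1)<.4]
            r=cv2.minAreaRect(q); print(n,t,len(q),r, cv2.boxPoints(r).round(3).tolist())
    rect((z>.073)&(z<.083),'z78'); rect((z>.103)&(z<.112),'z107')
    rect((z>.012)&(z<.024),'base')
    red=((hsv[...,0]<8)|(hsv[...,0]>172))&(hsv[...,1]>170)&(hsv[...,2]>90)&reg
    for t,m in(('redhi',red&(z>.08)),('redlo',red&(z<.04))):
        if m.sum(): print(n,t,rng(m,P))
    blue=(hsv[...,0]>95)&(hsv[...,0]<125)&(hsv[...,1]>90)&reg&(z<.12)&(P[...,0]<.75)
    if blue.sum(): print(n,'blue',rng(blue,P)); rect(blue,'blue')
    m=red&(z>.08); q=P[m]; 
    for a in np.arange(.08,.18,.01):
        w=q[(q[:,2]>=a)&(q[:,2]<a+.01)]
        if len(w): print(round(a,2),len(w),w.mean(0).round(3))
E
```

```text
scene z78 1445 ((0.6239921450614929, -0.013384461402893066), (0.5646507740020752, 0.3032626509666443), 71.41114807128906) [[0.38999998569488525, -0.2329999953508377], [0.6779999732971191, -0.32899999618530273], [0.8579999804496765, 0.20600000023841858], [0.5699999928474426, 0.30300000309944153]]
scene z107 714 ((0.5145353078842163, -0.029300078749656677), (0.46759840846061707, 0.16174261271953583), 72.91358184814453) [[0.36899998784065247, -0.2290000021457672], [0.5230000019073486, -0.2770000100135803], [0.6610000133514404, 0.17000000178813934], [0.5059999823570251, 0.21799999475479126]]
scene base 6310 ((0.5447315573692322, -0.019287139177322388), (0.29446396231651306, 0.5808315277099609), 4.809645652770996) [[0.37400001287460327, 0.257999986410141], [0.421999990940094, -0.32100000977516174], [0.7160000205039978, -0.29600000381469727], [0.6669999957084656, 0.28200000524520874]]
scene redhi (63, array([0.584, 0.151, 0.095]), array([0.621, 0.167, 0.161]), array([0.608, 0.158, 0.127]))
scene redlo (101, array([0.406, 0.214, 0.013]), array([0.579, 0.236, 0.033]), array([0.496, 0.223, 0.
[... 1283 characters left out ...]
234, 0.038]), array([0.51 , 0.202, 0.026]))
side blue (1906, array([ 0.43 , -0.263,  0.018]), array([0.636, 0.584, 0.109]), array([ 0.464, -0.125,  0.062]))
side blue 1849 ((0.4989281892776489, -0.029409319162368774), (0.44919711351394653, 0.13654986023902893), 70.35120391845703) [[0.35899999737739563, -0.21799999475479126], [0.4880000054836273, -0.2639999985694885], [0.6389999985694885, 0.1589999943971634], [0.5099999904632568, 0.20499999821186066]]
0.08 1 [0.601 0.154 0.089]
0.09 7 [0.602 0.157 0.095]
0.1 11 [0.603 0.156 0.106]
0.11 11 [0.599 0.155 0.115]
0.12 11 [0.596 0.153 0.126]
0.13 8 [0.595 0.154 0.133]
0.14 1 [0.598 0.153 0.14 ]
0.15 13 [0.587 0.158 0.157]
0.16 1 [0.591 0.153 0.16 ]
```

```bash
cat >> h.py <<'E'
import os
YAW=np.radians(4.87); O=np.array([.640,-.011])
if os.path.exists('jig.npy'): YAW,O=np.load('jig.npy')[0],np.load('jig.npy')[1:]
def J(P):
    c,s=np.cos(YAW),np.sin(YAW); d=P[...,:2]-O
    return np.stack([c*d[...,0]+s*d[...,1],-s*d[...,0]+c*d[...,1],P[...,2]],-1)
def tcp():
    s=arm.get_state(); r=s['orientation']
    print('t%.2f'%s['clock'],'jig mm',(1000*J(s['eef_pos'])).round(1),'yawerr',round((r[2]-np.pi-YAW+np.pi)%(2*np.pi)-np.pi,3),'F',s['wrist_force'].round(1),'w',round(s['width'],2))
E
python3 - <<'E'
from h import *
for n in('scene','side'):
    Q=np.load(n+'0.npz'); P=J(Q['P']); x,y,z=np.moveaxis(P,-1,0); hsv=cv2.cvtColor(Q['px'],cv2.COLOR_RGB2HSV)
    m=(z>.070)&(z<.088)&(x>-.03)&(x<.05)&(abs(y)<.31)&~((y>.1)&(y<.23))
    q=P[m]; 
    for a in(-.25,-.15,-.05,.05,.25):
        w=q[abs(q[:,1]-a)<.05]
        if len(w): print(n,'fence top y',a,len(w),'x pct',np.percentile(w[:,0],[3,50,97]).round(4),'z',np.median(w[:,2]).round(4))
    print(n,'fence y ext',np.percentile(q[:,1],[.5,99.5]).round(4))
    m=(z>.01)&(z<.026)&(x>-.26)&(x<.06)&(abs(y)<.32); r=cv2.minAreaRect(P[m][:,:2].astype(np.float32)); print(n,'base',r)
    m=(z>.1)&(z<.114)&(x>-.24)&(x<-.06)&(y<.12)&(y>-.3)
    r=cv2.minAreaRect(P[m][:,:2].astype(np.float32)); print(n,'boardtop',m.sum(),r,cv2.boxPoints(r).round(4).tolist(), np.median(P[m][:,2]))
    b=(hsv[...,0]>95)&(hsv[...,0]<125)&(hsv[...,1]>90)&(x>-.24)&(x<-.06)&(abs(y)<.3)&(z>.01)&(z<.12)
    if b.sum()>50:
        q=P[b]; print(n,'blue',b.sum(),np.percentile(q,[1,99],axis=0).round(4).tolist(),'line x=a*y+c',np.polyfit(q[:,1],q[:,0],1).round(4))
    red=((hsv[...,0]<8)|(hsv[...,0]>172))&(hsv[...,1]>150)&(hsv[...,2]>80)&(z>.085)&(x>-.09)&(x<.02)&(y>.1)&(y<.24)
    q=P[red]; print(n,'arm',np.percentile(q,[2,50,98],axis=0).round(4).tolist())
    w=q[q[:,2]>.15]; print('tip',w.mean(0).round(4), len(w))
E
```

```text
scene fence top y -0.25 238 x pct [-0.      0.0138  0.0284] z 0.0771
scene fence top y -0.15 288 x pct [0.0001 0.0158 0.0301] z 0.0771
scene fence top y -0.05 274 x pct [0.0005 0.0161 0.0297] z 0.077
scene fence top y 0.05 249 x pct [-0.0002  0.0156  0.0294] z 0.0769
scene fence top y 0.25 131 x pct [0.0002 0.0152 0.0286] z 0.0766
scene fence y ext [-0.2878  0.2869]
scene base ((-0.09639576077461243, -0.00012853741645812988), (0.2954162657260895, 0.5806984305381775), 0.04633156955242157)
scene boardtop 729 ((-0.16920658946037292, -0.11381727457046509), (0.04280306398868561, 0.260680228471756), 8.220985412597656) [[-0.20900000631809235, 0.01209999993443489], [-0.17180000245571136, -0.2459000051021576], [-0.12939999997615814, -0.23980000615119934], [-0.16670000553131104, 0.018200000748038292]] 0.10590064965660306
scene arm [[-0.0407, 0.1637, 0.0964], [-0.0162, 0.171, 0.1229], [-0.0052, 0.1802, 0.1595]]
tip [-0.0344  0.1716  0.1566] 14
side fence top y -0.25 289 x pct [-0.0051  0.0055  0.0266] z 0.0781
side fence top y -0.15 272 x pct [-0.0055  0.0058  0.0255] z 0.0784
side fence top y 
[... 194 characters left out ...]
 y ext [-0.2876  0.29  ]
side base ((-0.09953214228153229, 0.0030082762241363525), (0.2931850850582123, 0.5838459134101868), 0.06631988286972046)
side boardtop 1030 ((-0.17289142310619354, -0.1119280457496643), (0.043698519468307495, 0.26052072644233704), 7.993900299072266) [[-0.2125999927520752, 0.014000000432133675], [-0.17640000581741333, -0.24400000274181366], [-0.1331000030040741, -0.2379000037908554], [-0.16940000653266907, 0.020099999383091927]] 0.10748229674911969
side blue 1847 [[-0.209, -0.2354, 0.0227], [-0.1729, 0.0083, 0.1005]] line x=a*y+c [-0.142  -0.2072]
side arm [[-0.0446, 0.1646, 0.0913], [-0.0285, 0.1691, 0.1211], [-0.0139, 0.1818, 0.159]]
tip [-0.0376  0.1738  0.1571] 18
```

```bash
python3 -c "
import numpy as np;np.save('jig.npy',[np.radians(4.92),.639,-.0115])"
python3 -m inch '[[0,0,0,-0.5,0,0,-0.174],[0,0,0,-0.5,0,0,-0.174],[0,0,0,-0.5,0,0,-0.174],[0,-1.9,-4.4,0,0,0,0],[0,-1.9,-4.4,0,0,0,0],[0,-1.9,-4.4,0,0,0,0],[0,-1.9,-4.4,0,0,0,0],[0,-1.9,-4.4,0,0,0,0],[0,-1.9,-4.4,0,0,0,0],[0,-1.9,-4.4,0,0,0,0]]'
python3 -m inch '[[0,-1.9,-4.3,0,0,0,0],[0,0,0,0,0,0,0]]'
python3 -c "from h import *;tcp()"
```

```text
clock: 1.35
eef_pos: [0.4438, 0.3158, 0.2203]
orientation: [-3.141, -0.0, -3.053]
wrist_force: [-0.1, 1.3, 0.3]
width: 0.011
finger_force: 0.0
clock: 1.6
eef_pos: [0.4676, 0.2727, 0.2204]
orientation: [-3.141, 0.0, -3.059]
wrist_force: [-0.5, -0.2, 0.3]
width: 0.007
finger_force: 0.0
t1.60 jig mm [-146.4  297.8  220.4] yawerr -0.003 F [-0.5 -0.2  0.3] w 0.01
```

```bash
python3 -m inch '[[0,-3.2,-2.6,0,0,0,0],[0,-3.2,-2.5,0,0,0,0],[0,-3.2,-2.5,0,0,0,0],[0,-3.2,-2.5,0,0,0,0],[0,-3.0,-2.5,0,0,0,0],[0,0,0,2.2,0,0,0],[0,0,0,3.0,0,0,0],[0,0,0,3.0,0,0,0],[0,0,0,0,0,0,0]]'
python3 - <<'E'
from h import *
tcp(); f=cam('side'); cv2.imwrite('pics/s1.png',cv2.resize(f['pixels'][90:240,170:370,::-1],None,fx=3,fy=3))
E
```

```text
clock: 2.72
eef_pos: [0.6328, 0.1652, 0.1362]
orientation: [-3.141, -0.004, -3.052]
wrist_force: [0.9, 0.7, 0.4]
width: 0.006
finger_force: 0.0
t2.73 jig mm [  9.  176.6 136.2] yawerr 0.003 F [0.9 0.7 0.4] w 0.01
```

View pics/s1.png

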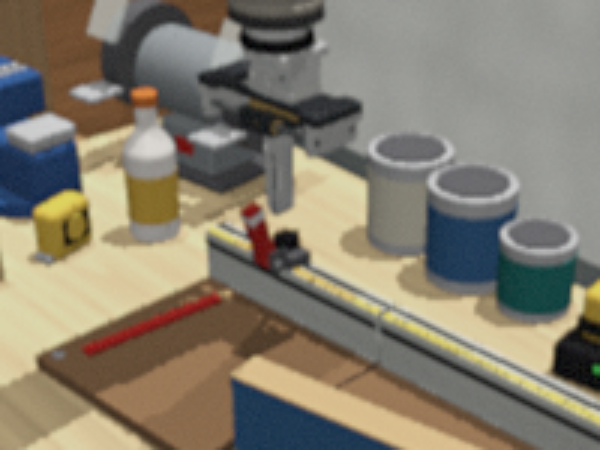

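```bash
python3 -m inch '[[0,1.5,-0.4,-0.3,0,0,0],[0,1.5,0,0,0,0,0],[0,1.2,0,0.6,0,0,0],[0,1.0,0,0.8,0,0,0],[0,1.1,0,1.1,0,0,0],[0,0.8,0,1.2,0,0,0],[0,0.5,0,1.2,0,0,0],[0,0.2,0,1.3,0,0,0]]'
python3 -c "from h import *;tcp()"
python3 -m inch '[[0,-0.5,0,1.1,0,0,0],[0,-0.9,0,1.1,0,0,0],[0,-1.1,0,0.7,0,0,0],[0,-1.2,0,0.4,0,0,0],[0,-0.3,0,0,0,0,0],[0,0,0,0,0,0,0]]'
python3 - <<'E'
from h import *
tcp(); f=cam('side'); cv2.imwrite('pics/s2.png',cv2.resize(f['pixels'][90:240,170:370,::-1],None,fx=3,fy=3))
E
```

```text
clock: 3.78
eef_pos: [0.5569, 0.1537, 0.0785]
orientation: [-3.142, -0.0, -3.053]
wrist_force: [0.5, -0.3, 1.7]
width: 0.001
finger_force: 0.7
t3.77 jig mm [-67.6 171.7  78.5] yawerr 0.002 F [ 0.5 -0.3  1.7] w 0.0
clock: 4.53
eef_pos: [0.5901, 0.1564, 0.0447]
orientation: [-3.14, -0.014, -3.053]
wrist_force: [-44.6, -3.8, 22.2]
width: 0.008
finger_force: 22.4
t4.53 jig mm [-34.3 171.5  44.7] yawerr 0.003 F [-44.6  -3.8  22.2] w 0.01
```

View pics/s2.png

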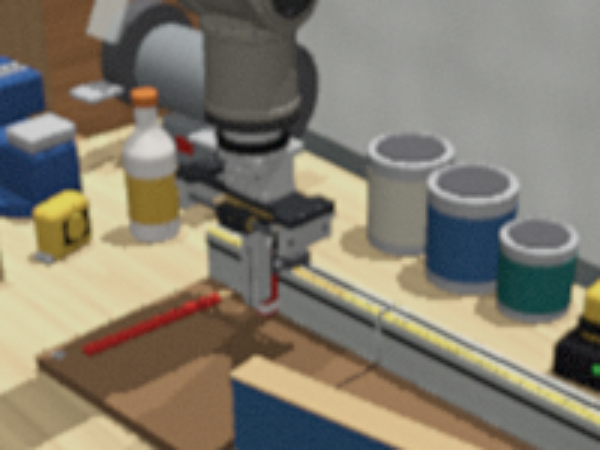

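The red arm hangs down before the fence, with its white band at crop pixel (270,305) and the finger pressing on it.

```bash
python3 -m inch '[[0,3.3,0,0,0,0,0],[0,4.0,0,-2,0,0,0],[0,0,0,-5,0,0,0],[0,0,0,-5.5,0,0,0],[0,2.1,-4.9,0,0,0,0],[100,2.1,-4.9,0,0,0,0],[100,2.1,-4.9,0,0,0,0],[100,2.1,-4.9,0,0,0,0],[100,2.1,-4.9,0,0,0,0],[100,2.1,-4.8,0,0,0,0]]'
python3 -m inch '[[100,0,0,0,0,0,-0.141],[100,0,0,0,0,0,0]]'
python3 - <<'E'
from h import *
tcp(); f=cam('side'); P=J(f['P']); x,y,z=np.moveaxis(P,-1,0); hsv=cv2.cvtColor(f['pixels'],cv2.COLOR_RGB2HSV)
red=((hsv[...,0]<8)|(hsv[...,0]>172))&(hsv[...,1]>130)&(hsv[...,2]>60)&(x>-.1)&(x<.03)&(y>.1)&(y<.2)
q=P[red]; print('arm',red.sum(),np.percentile(q,[2,50,98],axis=0).round(4).tolist())
for a in(.02,.04,.06,.08):
    w=q[abs(q[:,2]-a-.01)<.01]; print(a,len(w),w.mean(0).round(4) if len(w) else '')
E
```

```text
clock: 5.82
eef_pos: [0.4251, -0.1543, 0.1723]
orientation: [-3.141, 0.002, -3.054]
wrist_force: [1.0, -0.5, 0.4]
width: 0.5
finger_force: 0.0
clock: 6.08
eef_pos: [0.4255, -0.1529, 0.172]
orientation: [-3.141, 0.001, -2.914]
wrist_force: [0.1, 0.4, 0.7]
width: 0.714
finger_force: 0.0
t6.08 jig mm [-224.9 -122.5  172. ] yawerr 0.142 F [0.1 0.4 0.7] w 0.71
arm 30 [[-0.0279, 0.1655, 0.0356], [-0.0251, 0.1727, 0.0605], [-0.0204, 0.1801, 0.0776]]
0.02 1 [-0.024   0.1703  0.0251]
0.04 13 [-0.0245  0.1735  0.0504]
0.06 16 [-0.0248  0.172   0.069 ]
0.08 0
```

```bash
python3 -m inch '[[100,0,0,3.6,0,0,0],[100,0,0,3.6,0,0,0],[100,-1.0,0,0,0,0,0],[100,-0.8,0,0,0,0,0],[100,-0.5,0,0,0,0,0],[100,-0.5,0,0,0,0,0],[100,-0.5,0,0,0,0,0],[100,-0.5,0,0,0,0,0]]'
python3 - <<'E'
from h import *
tcp(); f=cam('side'); cv2.imwrite('pics/s3.png',cv2.resize(f['pixels'][120:300,160:400,::-1],None,fx=3,fy=3))
E
```

```text
clock: 7.12
eef_pos: [0.4618, -0.1435, 0.0997]
orientation: [-3.142, 0.0, -2.913]
wrist_force: [-0.9, -0.4, 2.3]
width: 0.996
finger_force: 0.7
t7.12 jig mm [-187.8 -116.3   99.7] yawerr 0.143 F [-0.9 -0.4  2.3] w 1.0
```

View pics/s3.png

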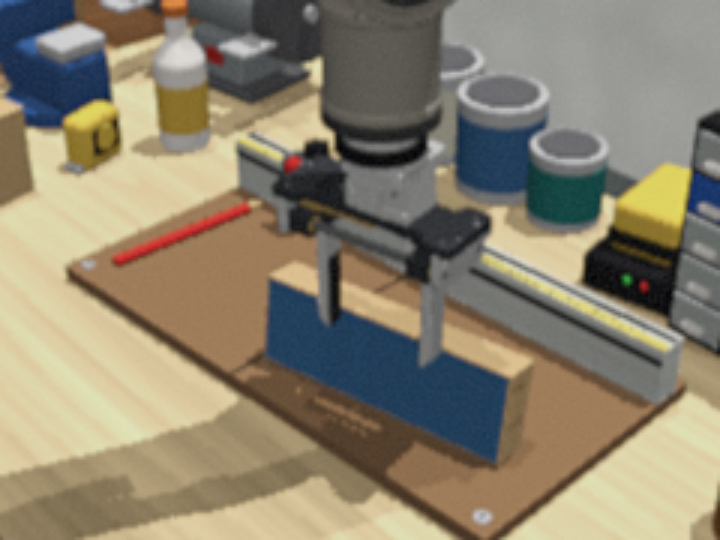

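The board is tipping, its front bottom edge lifting along (270,360)-(495,460), with both fingers on the blue face. Continuing.

```bash
python3 -m inch '[[100,-0.5,0,0,0,0,0],[100,-0.5,0,0,0,0,0],[100,-0.5,0,0,0,0,0],[100,-0.5,0,0,0,0,0],[100,-0.5,0,0,0,0,0],[100,-0.5,0,0,0,0,0],[100,-0.5,0,0,0,0,0],[100,0,0,0,0,0,0]]'
python3 - <<'E'
from h import *
tcp(); f=cam('side'); cv2.imwrite('pics/s4.png',cv2.resize(f['pixels'][120:300,160:400,::-1],None,fx=3,fy=3))
E
```

```text
clock: 8.18
eef_pos: [0.496, -0.1355, 0.0994]
orientation: [-3.141, -0.0, -2.912]
wrist_force: [0.2, 0.4, -0.3]
width: 0.998
finger_force: 0.0
t8.18 jig mm [-153.1 -111.2   99.4] yawerr 0.144 F [ 0.2  0.4 -0.3] w 1.0
```

View pics/s4.png

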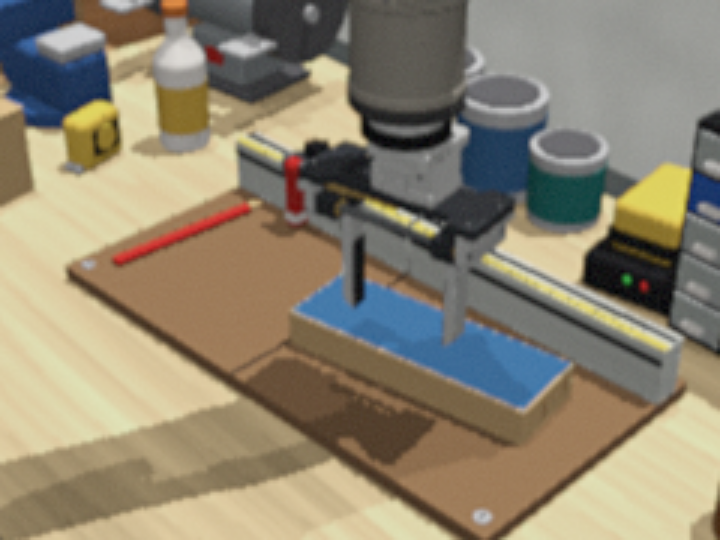

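The board lies flat, blue up, at (290-570, 275-440). I'll back off and measure it.

```bash
cat >> h.py <<'E'
def board():
    tcp()
    for n in('scene','side'):
        f=cam(n); P=J(f['P']); x,y,z=np.moveaxis(P,-1,0); hsv=cv2.cvtColor(f['pixels'],cv2.COLOR_RGB2HSV)
        b=((hsv[...,0]>95)&(hsv[...,0]<125)&(hsv[...,1]>90)&(x>-.24)&(x<.03)&(abs(y)<.3)&(z>.04)&(z<.075)).astype(np.uint8)
        k,l,st,_=cv2.connectedComponentsWithStats(cv2.morphologyEx(b,cv2.MORPH_CLOSE,np.ones((7,7)))); b=(l==1+st[1:,4].argmax())&(b>0)
        r=cv2.minAreaRect(P[b][:,:2].astype(np.float32)); print(n,b.sum(),'z',np.median(z[b]).round(4),'size',np.round(r[1],4),'c',np.round(r[0],4),cv2.boxPoints(r).round(3).tolist())
    return f
E
python3 -m inch '[[100,2.5,0,0,0,0,0],[100,2.5,0,0,0,0,0],[100,0,0,0,0,0,0]]'
python3 -c "from h import *;board()"
```

```text
clock: 8.6
eef_pos: [0.4454, -0.1473, 0.0996]
orientation: [3.141, -0.0, -2.914]
wrist_force: [0.7, 0.4, 1.1]
width: 1.001
finger_force: 0.0
t8.60 jig mm [-204.5 -118.7   99.6] yawerr 0.142 F [0.7 0.4 1.1] w 1.0
scene 1368 z 0.0553 size [0.0876 0.254 ] c [-0.1094 -0.1032] [[-0.17100000381469727, 0.01600000075995922], [-0.13500000536441803, -0.23499999940395355], [-0.04800000041723251, -0.22300000488758087], [-0.08399999886751175, 0.028999999165534973]]
side 797 z 0.0571 size [0.0876 0.1393] c [-0.0985 -0.157 ] [[-0.15199999511241913, -0.0949999988079071], [-0.13099999725818634, -0.23199999332427979], [-0.04500000178813934, -0.21899999678134918], [-0.06599999964237213, -0.08100000023841858]]
```

```bash
python3 -m inch '[[100,0,1.3,0,0,0,0.142],[100,0,0,3.2,0,0,0],[100,0,0,3.2,0,0,0],[100,-1.2,0,0,0,0,0],[100,-1.2,0,0,0,0,0],[100,-1.0,0,0,0,0,0],[100,-1.0,0,0,0,0,0],[100,-1.0,0,0,0,0,0],[100,-1.0,0,0,0,0,0],[100,-1.0,0,0,0,0,0]]'
python3 -m inch '[[100,-1.0,0,0,0,0,0],[100,-0.8,0,0,0,0,0],[100,0,0,0,0,0,0]]'
python3 -c "from h import *;board()"
```

```text
clock: 9.95
eef_pos: [0.5179, -0.1276, 0.0359]
orientation: [3.141, -0.001, -3.054]
wrist_force: [-4.7, -0.6, 1.2]
width: 0.999
finger_force: 2.1
clock: 10.32
eef_pos: [0.5367, -0.1262, 0.0359]
orientation: [-3.141, 0.001, -3.054]
wrist_force: [-0.1, 0.3, 0.2]
width: 1.003
finger_force: 0.0
t10.32 jig mm [-111.8 -105.5   35.9] yawerr 0.002 F [-0.1  0.3  0.2] w 1.0
scene 1479 z 0.0553 size [0.086  0.2541] c [-0.0599 -0.109 ] [[-0.10400000214576721, 0.017999999225139618], [-0.10100000351667404, -0.2370000034570694], [-0.014999999664723873, -0.23600000143051147], [-0.017999999225139618, 0.01899999938905239]]
side 644 z 0.057 size [0.1195 0.0872] c [-0.0579 -0.1744] [[-0.10199999809265137, -0.23399999737739563], [-0.014999999664723873, -0.23499999940395355], [-0.013000000268220901, -0.11500000208616257], [-0.10100000351667404, -0.11400000005960464]]
```

```bash
python3 -m inch '[[100,-0.6,0,0,0,0,0],[100,-0.5,0,0,0,0,0],[100,-0.3,0,0,0,0,0],[100,-0.2,0,0,0,0,0],[100,0,0,0,0,0,0]]'
python3 -c "from h import *;tcp()"
```

```text
clock: 11.05
eef_pos: [0.5488, -0.1251, 0.0352]
orientation: [3.14, -0.005, -3.056]
wrist_force: [-17.3, 0.8, 13.5]
width: 0.998
finger_force: 8.5
t11.05 jig mm [ -99.6 -105.4   35.2] yawerr 0.0 F [-17.3   0.8  13.5] w 1.0
```

```bash
python3 -m inch '[[100,2,0,0,0,0,0],[0,0,0,-4.5,0,0,0],[0,-0.6,-4.5,0,0,0,0],[0,-2.0,-4.5,0,0,0,0],[0,-3.3,-4.5,0,0,0,0],[0,-3.5,-4.5,0,0,0,0],[0,0,0,0,0,0,0],[0,0,0,0,0,0,0]]'
python3 -c "from h import *;board()"
```

```text
clock: 12.05
eef_pos: [0.6405, -0.2974, 0.0801]
orientation: [3.141, -0.001, -3.055]
wrist_force: [-0.2, 0.6, -0.7]
width: 0.292
finger_force: 0.0
t12.05 jig mm [ -23.  -285.    80.1] yawerr 0.001 F [-0.2  0.6 -0.7] w 0.29
scene 1246 z 0.0553 size [0.0715 0.2519] c [-0.0524 -0.1088] [[-0.08900000154972076, 0.017000000923871994], [-0.08699999749660492, -0.23499999940395355], [-0.01600000075995922, -0.23399999737739563], [-0.017999999225139618, 0.017000000923871994]]
side 1446 z 0.0571 size [0.0862 0.2541] c [-0.0449 -0.1062] [[-0.08900000154972076, 0.020999999716877937], [-0.08699999749660492, -0.2329999953508377], [-0.0010000000474974513, -0.2329999953508377], [-0.0020000000949949026, 0.020999999716877937]]
```

```bash
python3 -m inch '[[0,0,0,2.3,0,0,0],[0,0,0,2.2,0,0,0],[0,0,1.0,0,0,0,0],[0,0,1.0,0,0,0,0],[0,0,1.0,0,0,0,0],[0,0,0.8,0,0,0,0],[0,0,0.8,0,0,0,0],[0,0,0.8,0,0,0,0],[0,0,0.8,0,0,0,0],[0,0,0,0,0,0,0]]'
python3 -c "from h import *;board()"
```

```text
clock: 13.4
eef_pos: [0.6358, -0.2353, 0.0357]
orientation: [3.141, 0.0, -3.054]
wrist_force: [1.1, -0.1, -0.0]
width: 0.004
finger_force: 0.0
t13.40 jig mm [ -22.4 -222.7   35.7] yawerr 0.002 F [ 1.1 -0.1 -0. ] w 0.0
scene 1026 z 0.0553 size [0.0776 0.2508] c [-0.0555 -0.0822] [[-0.09700000286102295, 0.0430000014603138], [-0.09200000017881393, -0.20800000429153442], [-0.014000000432133675, -0.2070000022649765], [-0.01899999938905239, 0.04399999976158142]]
side 1377 z 0.057 size [0.0852 0.2584] c [-0.0493 -0.079 ] [[-0.09399999678134918, 0.05000000074505806], [-0.09000000357627869, -0.20900000631809235], [-0.004999999888241291, -0.20800000429153442], [-0.008999999612569809, 0.050999999046325684]]
```

```bash
python3 -m inch '[[0,0,-1.0,0,0,0,0],[0,3.0,0,0,0,0,0],[0,0,1.0,0,0,0,0],[0,0,0.8,0,0,0,0],[0,0,0.8,0,0,0,0],[0,0,0.8,0,0,0,0],[0,0,0.8,0,0,0,0],[0,0,0.8,0,0,0,0],[0,0,0.8,0,0,0,0],[0,0,0,0,0,0,0]]'
python3 -c "from h import *;board()"
```

```text
clock: 14.75
eef_pos: [0.6017, -0.1907, 0.0354]
orientation: [-3.141, -0.0, -3.054]
wrist_force: [-1.8, -4.1, 0.3]
width: 0.001
finger_force: 1.5
t14.75 jig mm [ -52.5 -175.4   35.4] yawerr 0.002 F [-1.8 -4.1  0.3] w 0.0
scene 1173 z 0.0553 size [0.0732 0.2524] c [-0.0524 -0.0341] [[-0.09000000357627869, 0.09200000017881393], [-0.08799999952316284, -0.16099999845027924], [-0.014999999664723873, -0.1599999964237213], [-0.017000000923871994, 0.09200000017881393]]
side 1212 z 0.0571 size [0.2532 0.0859] c [-0.0453 -0.0317] [[-0.08900000154972076, -0.15800000727176666], [-0.003000000026077032, -0.15800000727176666], [-0.0020000000949949026, 0.0949999988079071], [-0.08799999952316284, 0.0949999988079071]]
```

```bash
python3 -m inch '[[0,0,0.8,0,0,0,0],[0,0,0.8,0,0,0,0],[0,0,0.8,0,0,0,0],[0,0,0.8,0,0,0,0],[0,0,0.8,0,0,0,0],[0,0,0.8,0,0,0,0],[0,0,0.7,0,0,0,0],[0,0,0.5,0,0,0,0],[0,0,0,0,0,0,0]]'
python3 -c "from h import *;board()"
```

```text
clock: 15.98
eef_pos: [0.5963, -0.1303, 0.0355]
orientation: [3.141, -0.0, -3.054]
wrist_force: [0.1, -0.3, -0.7]
width: 0.002
finger_force: 0.0
t15.97 jig mm [ -52.7 -114.7   35.5] yawerr 0.002 F [ 0.1 -0.3 -0.7] w 0.0
scene 1132 z 0.0552 size [0.0728 0.2535] c [-0.0537  0.0258] [[-0.09000000357627869, 0.15299999713897705], [-0.09000000357627869, -0.10100000351667404], [-0.017000000923871994, -0.10100000351667404], [-0.017000000923871994, 0.15299999713897705]]
side 1116 z 0.0573 size [0.0862 0.254 ] c [-0.0462  0.0301] [[-0.09099999815225601, 0.15700000524520874], [-0.08799999952316284, -0.09700000286102295], [-0.0020000000949949026, -0.09600000083446503], [-0.004999999888241291, 0.15800000727176666]]
```

```bash
python3 -m inch '[[0,0,-1.0,0,0,0,0],[0,-2.9,0,0,0,0,0],[0,0,1.0,0,0,0,0],[0,0,0.3,0,0,0,0],[0,0,0.2,0,0,0,0],[0,0,0.2,0,0,0,0],[0,0,0.2,0,0,0,0],[0,0,0,0,0,0,0]]'
python3 -c "from h import *;tcp()"
```

```text
clock: 17.08
eef_pos: [0.6243, -0.1192, 0.0355]
orientation: [3.141, -0.0, -3.054]
wrist_force: [-0.3, -0.5, 0.3]
width: 0.005
finger_force: 0.2
t17.07 jig mm [ -23.9 -106.1   35.5] yawerr 0.001 F [-0.3 -0.5  0.3] w 0.01
```

```bash
python3 -m inch '[[0,0,0.2,0,0,0,0],[0,0,0.1,0,0,0,0],[0,0,0.1,0,0,0,0],[0,0,0,0,0,0,0]]'
python3 -c "from h import *;board()"
```

```text
clock: 17.58
eef_pos: [0.624, -0.1175, 0.0356]
orientation: [-3.139, 0.0, -3.056]
wrist_force: [0.6, -10.4, -2.1]
width: 0.008
finger_force: 5.3
t17.57 jig mm [ -24.1 -104.4   35.6] yawerr -0.0 F [  0.6 -10.4  -2.1] w 0.01
scene 917 z 0.0553 size [0.2495 0.0751] c [-0.0549  0.0382] [[-0.09300000220537186, -0.0860000029206276], [-0.017999999225139618, -0.08699999749660492], [-0.017000000923871994, 0.16300000250339508], [-0.09200000017881393, 0.16300000250339508]]
side 1158 z 0.0573 size [0.0867 0.2563] c [-0.0474  0.0407] [[-0.09200000017881393, 0.16899999976158142], [-0.09000000357627869, -0.08799999952316284], [-0.003000000026077032, -0.08699999749660492], [-0.004999999888241291, 0.16899999976158142]]
```

```bash
python3 -m inch '[[0,0,-1.5,0,0,0,0],[0,0,0,-4.5,0,0,0],[100,3.5,3.0,0,0,0,0],[100,3.5,4.0,0,0,0,0],[100,3.5,4.0,0,0,0,0],[100,0.3,4.3,0,0,0,0],[100,0,0,0,0,0,0],[100,0,0,0,0,0,0],[100,0,0,2.2,0,0,0],[100,0,0,2.3,0,0,0]]'
python3 -m inch '[[100,-1.0,0,0,0,0,0],[100,-0.8,0,0,0,0,0],[100,-0.6,0,0,0,0,0],[100,-0.4,0,0,0,0,0],[100,-0.3,0,0,0,0,0],[100,0,0,0,0,0,0]]'
python3 -c "from h import *;tcp()"
```

```text
clock: 18.92
eef_pos: [0.5052, 0.0111, 0.0351]
orientation: [-3.141, 0.001, -3.056]
wrist_force: [-0.1, 0.1, 0.6]
width: 0.819
finger_force: 0.0
clock: 19.68
eef_pos: [0.5354, 0.0153, 0.0356]
orientation: [3.142, -0.0, -3.054]
wrist_force: [1.2, -0.1, 0.1]
width: 1.0
finger_force: 0.0
t19.68 jig mm [-101.    35.6   35.6] yawerr 0.001 F [ 1.2 -0.1  0.1] w 1.0
```

```bash
python3 -m inch '[[100,-0.2,0,0,0,0,0],[100,-0.2,0,0,0,0,0],[100,-0.2,0,0,0,0,0],[100,0,0,0,0,0,0]]'
python3 -c "from h import *;tcp()"
python3 -m inch '[[100,1.5,0,0,0,0,0],[100,4,0,0,0,0,0],[100,0,0,-5,0,0,0],[100,3,-5,-3,0,0,0],[100,0,-5,0,0,0,0],[100,0,-5,0,0,0,0],[100,0,0,0,0,0,0]]'
python3 - <<'E'
from h import *
f=board(); cv2.imwrite('pics/s5.png',cv2.resize(f['pixels'][140:290,170:370,::-1],None,fx=4,fy=4))
P=J(f['P']); x,y,z=np.moveaxis(P,-1,0); hsv=cv2.cvtColor(f['pixels'],cv2.COLOR_RGB2HSV)
red=((hsv[...,0]<8)|(hsv[...,0]>172))&(hsv[...,1]>130)&(hsv[...,2]>60)&(x>-.1)&(x<.03)&(y>.1)&(y<.2)
q=P[red]; print('arm',red.sum(),np.percentile(q,[2,50,98],axis=0).round(4).tolist())
E
```

```text
clock: 20.18
eef_pos: [0.5369, 0.0155, 0.0348]
orientation: [3.141, -0.008, -3.055]
wrist_force: [-23.5, 0.8, 18.1]
width: 0.999
finger_force: 11.8
t20.18 jig mm [-99.4  35.7  34.8] yawerr 0.0 F [-23.5   0.8  18.1] w 1.0
clock: 21.05
eef_pos: [0.4707, -0.1421, 0.1145]
orientation: [-3.14, 0.001, -3.06]
wrist_force: [-0.5, 0.3, -0.5]
width: 1.002
finger_force: 0.0
t21.05 jig mm [-178.9 -115.7  114.5] yawerr -0.004 F [-0.5  0.3 -0.5] w 1.0
scene 1161 z 0.0552 size [0.2522 0.072 ] c [-0.0512  0.0354] [[-0.08799999952316284, -0.09099999815225601], [-0.01600000075995922, -0.09099999815225601], [-0.014999999664723873, 0.16099999845027924], [-0.08699999749660492, 0.16200000047683716]]
side 418 z 0.0572 size [0.1714 0.0659] c [-0.0479  0.0113] [[-0.13199999928474426, -0.026000000536441803], [-0.08500000089406967, -0.0729999989271164], [0.035999998450279236, 0.04899999871850014], [-0.010999999940395355, 0.0949999988079071]]Traceback (most recent call last):
  File "<stdin>", line 5, in <module>
    return _quantile_unchecked(
        a, q, axis, out, overwrite_input, method, keepdims, weights)
    return _ureduce(a,
                    func=_quantile_ureduce_func,
    ...<5 lines>...
                    overwrite_input=overwrite_input,
                    method=method)
    r = func(a, **kwargs)
    result = _quantile(arr,
                       quantiles=q,
    ...<2 lines>...
                       out=out,
                       weights=wgt)
    slices_having_nans = np.isnan(arr[-1, ...])
                                  ~~~^^^^^^^^^
IndexError: index -1 is out of bounds for axis 0 with size 0
```

View pics/s5.png

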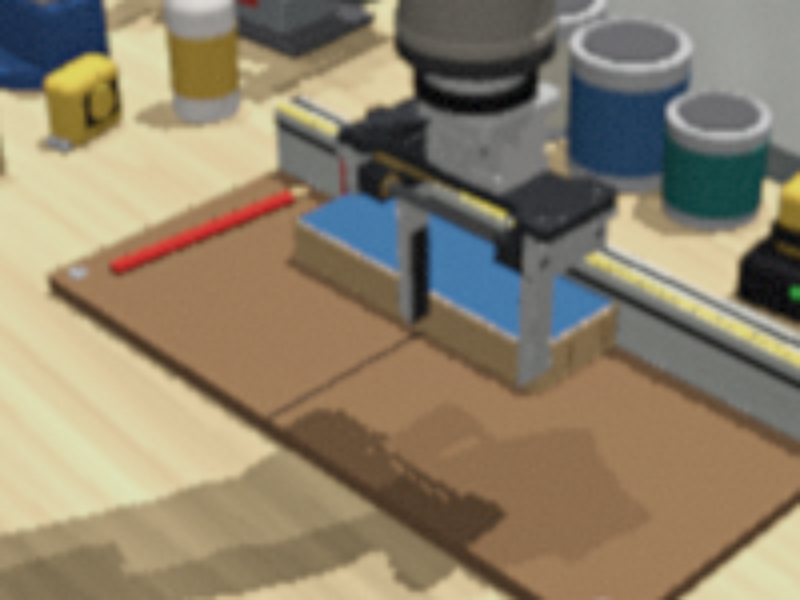

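The gripper hides the stop; I'll rise clear and look again.

```bash
python3 -m inch '[[100,0,-2,-5,0,0,0],[100,0,-3,-6,0,0,0],[100,0,-5,-6,0,0,0],[100,0,-5,-6,0,0,0],[100,0,-5,-4,0,0,0],[100,0,0,0,0,0,0]]'
python3 - <<'E'
from h import *
f=board(); cv2.imwrite('pics/s6.png',cv2.resize(f['pixels'][140:290,170:370,::-1],None,fx=4,fy=4,interpolation=2))
P=J(f['P']); x,y,z=np.moveaxis(P,-1,0); hsv=cv2.cvtColor(f['pixels'],cv2.COLOR_RGB2HSV)
red=((hsv[...,0]<8)|(hsv[...,0]>172))&(hsv[...,1]>130)&(hsv[...,2]>60)&(x>-.1)&(x<.03)&(y>.1)&(y<.2)
q=P[red]; print('arm',red.sum(),np.percentile(q,[2,50,98],axis=0).round(4).tolist() if len(q) else '')
E
```

```text
clock: 21.9
eef_pos: [0.4869, -0.3172, 0.3575]
orientation: [-3.139, 0.003, -3.057]
wrist_force: [0.1, 0.1, -1.4]
width: 1.0
finger_force: 0.0
t21.90 jig mm [-177.8 -291.6  357.5] yawerr -0.001 F [ 0.1  0.1 -1.4] w 1.0
scene 1157 z 0.0554 size [0.0726 0.2531] c [-0.0522  0.0357] [[-0.08900000154972076, 0.16200000047683716], [-0.08799999952316284, -0.09099999815225601], [-0.014999999664723873, -0.09099999815225601], [-0.01600000075995922, 0.16200000047683716]]
side 1171 z 0.0573 size [0.0864 0.2543] c [-0.0457  0.0378] [[-0.09000000357627869, 0.16500000655651093], [-0.08799999952316284, -0.09000000357627869], [-0.0010000000474974513, -0.08900000154972076], [-0.004000000189989805, 0.16500000655651093]]
arm 78 [[-0.0278, 0.1645, 0.056], [-0.0232, 0.1713, 0.0823], [-0.0062, 0.1826, 0.1032]]
```

View pics/s6.png

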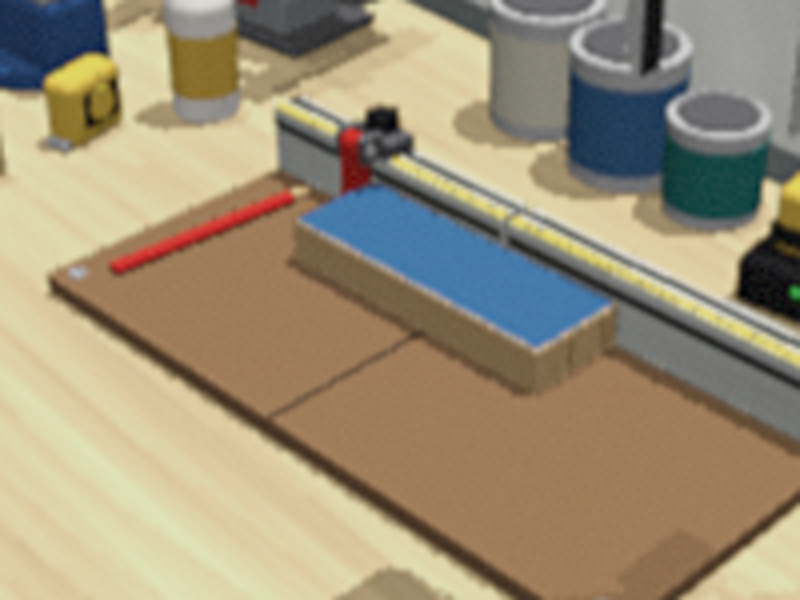

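The stop hangs home at (355,160), the board is blue up and close to the fence, with its left end at the stop near (370,190). I'll verify the stop contact with a gentle probe at the right end.

```bash
python3 -m inch '[[0,-2.6,2.7,4.6,0,0,0],[0,-2.6,2.7,4.6,0,0,0],[0,-2.6,2.7,4.6,0,0,0],[0,-2.6,2.7,4.6,0,0,0],[0,-2.5,2.7,4.6,0,0,0],[0,-2.5,2.7,4.6,0,0,0],[0,0,0,0,0,0,0],[0,0,0,2.2,0,0,0],[0,0,0,2.3,0,0,0],[0,0,0,0,0,0,0]]'
python3 -c "from h import *;tcp()"
python3 -m inch '[[0,0,1.0,0,0,0,0],[0,0,0.6,0,0,0,0],[0,0,0,0,0,0,0]]'
python3 -c "from h import *;tcp()"
```

```text
clock: 23.25
eef_pos: [0.624, -0.139, 0.0332]
orientation: [3.141, -0.003, -3.054]
wrist_force: [-0.7, -0.7, 0.6]
width: 0.01
finger_force: 0.0
t23.25 jig mm [ -25.9 -125.7   33.2] yawerr 0.002 F [-0.7 -0.7  0.6] w 0.01
clock: 23.62
eef_pos: [0.6246, -0.1229, 0.0348]
orientation: [3.141, 0.001, -3.053]
wrist_force: [-0.2, -0.5, 0.2]
width: 0.007
finger_force: 0.0
t23.62 jig mm [ -23.9 -109.7   34.8] yawerr 0.003 F [-0.2 -0.5  0.2] w 0.01
```

```bash
for i in 1; do python3 -m inch '[[0,0,0.2,0,0,0,0],[0,0,0,0,0,0,0]]'
python3 -m inch '[[0,0,0.1,0,0,0,0],[0,0,0,0,0,0,0]]'
python3 -m inch '[[0,0,0.1,0,0,0,0],[0,0,0,0,0,0,0]]'
python3 -m inch '[[0,0,0.1,0,0,0,0],[0,0,0,0,0,0,0]]'
done | grep -E "eef|wrist"; python3 -c "from h import *;tcp()"
```

```text
eef_pos: [0.624, -0.122, 0.0341]
wrist_force: [-0.2, -0.5, 0.3]
eef_pos: [0.6239, -0.1211, 0.034]
wrist_force: [-0.2, 0.1, 0.1]
eef_pos: [0.6238, -0.1199, 0.034]
wrist_force: [-0.3, -0.3, 0.4]
eef_pos: [0.6238, -0.1189, 0.034]
wrist_force: [-0.5, -0.5, 0.2]
t24.62 jig mm [ -24.4 -105.7   34. ] yawerr 0.001 F [-0.5 -0.5  0.2] w 0.01
```

```bash
(python3 -m inch '[[0,0,0.1,0,0,0,0],[0,0,0,0,0,0,0]]'
python3 -m inch '[[0,0,0.1,0,0,0,0],[0,0,0,0,0,0,0]]') | grep -E "eef|wrist"; python3 -c "from h import *;tcp()"
```

```text
eef_pos: [0.6237, -0.1179, 0.034]
wrist_force: [-0.1, -1.0, -0.5]
eef_pos: [0.6236, -0.1177, 0.0341]
wrist_force: [-0.2, -4.3, -1.4]
t25.12 jig mm [ -24.4 -104.5   34.1] yawerr 0.001 F [-0.2 -4.3 -1.4] w 0.0
```

```bash
python3 -m inch '[[0,0,-2,0,0,0,0],[0,0,-2,-3,0,0,0],[0,0,0,-5,0,0,0],[0,0,-4,-5,0,0,0],[0,0,-5,-5,0,0,0],[0,0,-5,-4,0,0,0],[0,0,0,0,0,0,0]]'; python3 -c "
from h import *
board(); print(arm.job_done())"
```

```text
clock: 26.0
eef_pos: [0.6381, -0.295, 0.2497]
orientation: [-3.138, 0.004, -3.06]
wrist_force: [0.4, -0.0, -0.0]
width: 0.005
finger_force: 0.0
t26.00 jig mm [ -25.2 -282.4  249.7] yawerr -0.005 F [ 0.4 -0.  -0. ] w 0.01
scene 1162 z 0.0553 size [0.2534 0.0735] c [-0.0524  0.0362] [[-0.09000000357627869, -0.09000000357627869], [-0.017000000923871994, -0.09099999815225601], [-0.014999999664723873, 0.16300000250339508], [-0.08799999952316284, 0.16300000250339508]]
side 1175 z 0.0572 size [0.0862 0.2594] c [-0.0451  0.0403] [[-0.08900000154972076, 0.17000000178813934], [-0.08699999749660492, -0.09000000357627869], [-0.0010000000474974513, -0.08900000154972076], [-0.003000000026077032, 0.17000000178813934]]
the job is handed in; nothing more can be done
None
```

I handed the job in at about 26 s without seeing a verdict: by my measurements the red stop is home, and the board lies flat with its blue face up, snug against the fence and hard up against the stop.

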